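# Wedge open the spring catch and slide the coil off its iron core

### The job

Take the wooden wedge from its stand and push it, point down, all the way to the board between the metal cheek and the spring catch, so that the catch is spread clear of the coil, and leave the wedge there. Then slide the large coil along the iron core and off its open end, and leave it standing upright on the board, clear of the core and with no part over the board's edge. Do not tip the coil over, and leave the other apparatus where it stands.

Things in the scene. Friction and masses are not known exactly. Their poses are not given: they have to be found in the camera images.
- board: White board 380 x 165 x 12 mm, fixed. Origin on its underside below the core's axis; x along the core to its open end, y to the catch's side, z up. Spans x -205..175, y -75..90, top z 12; flat and empty beyond the core's end. Fixed metal cheek at x 55..105, y 46..52, z 12..50, its lip leaning away from the gap up to z 62, 14 mm from the closed catch's arm.
- core_tip (a point): Centre of the open end of the square iron core (26 x 26 mm, axis at board y 0, z 52), at board x 20. The core runs level back to a grey clamp block (board x -200..-165, y -35..35, top z 78, screw heads to z 83) that holds its other end. Between block and coil it is bare for 75 to 87 mm.
- gap (a point): Point on the board's top where the pushed-in wedge's point belongs: board x 80, y 63.5, z 12 mm; 11.5 mm from the cheek's face, 2.5 mm from the closed catch's arm. Lips on cheek and arm lead the point in from a mouth about 23 mm wide at z 62; nothing there is higher.
- catch (a joint): Spring catch: steel arm 130 mm long, along the board's x, on an upright pivot at board x 135, y 69. 0 = closed; grows (rad, to 0.5) as it swings out, away from the coil; about 0.2 with the wedge in. Spring 0.04 N m at 0 plus 0.5 N m per rad. Closed, its hook stands in front of the coil's end plate and stops it; pushing the coil at it does not open it.
- catch_nose (a point): Inner end of the catch's hook, at its top (z 50 mm); closed it lies at board x 9, y 29; hook 8 mm thick along x. It must swing out past the coil's side (y 40) to let it pass; in opening it also moves up to 10 mm towards the coil.
- coil: Large coil: copper winding between two square black end plates 80 x 80 x 6 mm, 70 mm long overall, about 350 g, square 32 mm bore with the core through it. Stands on the board. Origin under its centre, x along the bore (as the board's x at the start), z up; top 80 mm above origin. Starts 13 to 25 mm short of the hook.
- wedge: Wooden wedge 76 mm high, 36 wide (its x), 22 thick (its y), standing point down in its stand. The lowest 26 mm tapers, both sides alike, to an edge 4 mm thick; above is a plain block. Origin at the middle of the bottom edge, z up. Pushing it home takes 5 to 15 N, thickness across the gap (along board y); its top is then 88 mm above the table.
- stand: Grey stand for the wedge, fixed: base 90 x 75 x 5 mm, pocket 41 x 27 mm inside, 62 x 47 outside, rim 50 mm above the table; the wedge rests on its floor at z 5 and rises 31 mm above the rim. Origin under its centre, x along the pocket's length. Left or right of the board.
- battery: blue battery block 45 x 70 x 95 mm, loose bystander; origin under its centre
- lamp_module: small lamp on a white plate 90 x 50 mm, 49 mm high, loose bystander beside the board; origin under its centre
- switch_module: switch on a white plate 90 x 50 mm, about 43 mm high, loose bystander beside the board; origin under its centre
Things that resemble listed ones, but are neither listed nor needed, are in the scene too. What is shaped like the coil but yellow is not meant.

How it is judged (in metres and radians):
On the way, in this order (a step that is already met when the one before it is completed fails the run):
1. the wedge is home between cheek and catch and the catch is spread, the coil still on the core (value of joint catch above 0.11 rad and z of wedge in the frame of board below 0.019 m and horizontal distance between wedge and gap below 0.022 m and angle between wedge's own z axis and vertical below 0.25 rad and x of coil in the frame of board below 0 m), for 0.2 s.
2. the coil is off the open end of the core (x of coil in the frame of board above 0.058 m), for 0.1 s.
At the end, for the whole second after the job is handed in: Wedge in the gap: point within 7 mm of the board and 22 mm of its place, upright to 14 degrees, catch open over 0.11 rad. Coil upright (6 degrees) on the board, its centre at board x 58 to 142 mm and within 37 mm of the core's line. Both at rest (value of joint catch above 0.11 rad and z of wedge in the frame of board below 0.019 m and horizontal distance between wedge and gap below 0.022 m and angle between wedge's own z axis and vertical below 0.25 rad and x of coil in the frame of board between 0.058 and 0.142 m and y of coil in the frame of board between -0.037 and 0.037 m and z of coil in the frame of board between 0.008 and 0.017 m and angle between coil's own z axis and vertical below 0.1 rad and linear speed of each of coil, wedge below 0.02 m/s); the robot touches nothing.
It fails at once if the coil is tipped over (angle between coil's own z axis and vertical above 0.5 rad).
It fails at once if another piece of loose apparatus is moved by more than 30 mm (distance of any of battery, lamp_module, switch_module from where it was at the start of the episode above 0.03 m).
It also fails if it takes over 58 s, if anything falls off the work surface, if the arm or the gripper's body presses on something with over 40 N, if the wrist force passes 120 N, or if a joint passes its speed limit or range.

### The arm

A 6-joint arm with a two-finger parallel gripper is mounted at the origin on the work surface. World frame = base frame: x ahead of the robot, y to its left, z up, the work surface at z = 0. Lengths are in mm, angles in rad, forces in N, time in s.
With the tool pointing down it reaches from about 325 to 875 mm from the base axis. Payload 4.4 kg.
Tool frame: the origin (TCP) lies on the centre line of the jaws, within the pads' length; the fingertips stand ahead of it and the grasp point (between the pads) lies 6 mm ahead of it (ctrl.tcp_to_tips is the z of the fingertips in the tool frame, in mm); z points along the fingers, y is the direction in which the jaws open and shut (so a half turn about z gives the same grasp; the last joint's range is limited). The gripper opens to 85 mm and grips with 20 to 120 N. Pads are 22 mm wide; open, the fingers measure 114 mm over their backs; the gripper's body (76 mm by 85 mm) begins 54 mm behind the grasp point. The pads swing forward as they close: fully open they stand 13 mm farther back than shut.
Start: joints at [1.161, 0.207, 1.542, -0, 1.393, -0.15], TCP at [147.72, 555.703, 256.282] pointing down, gripper open.
Joint ranges: [-2.73, 2.73], [-0.86, 2.22], [0.23, 2.46], [-1.11, 4.25], [0.08, 2.63], [-2.82, 2.82]. Speed limits (rad/s): [2.79, 2.79, 3.14, 3.14, 3.14, 3.14].

### API

Orientations are given as a 3x3 rotation matrix whose columns are the frame's x, y, z axes.
In Python, from plant import ctrl, sensors, optics gives the robot as it stands. Calls block until the motion is done:
- ctrl.move_ptp(position, orientation): joint-space move of the TCP to a pose.
- ctrl.move_l(position, rot=None, vel=150, threshold=None): straight line of the TCP; rot=None keeps the orientation; vel is the mean speed in mm/s. With threshold (N) it stops when the force on the tool has changed by that much, and returns True; else False.
- ctrl.set_joints(angles): joint-space move.
- ctrl.gripper_to(opening, force=None): finger opening in mm; force is the grip in N (None keeps the last); returns when the fingers have stopped.
- ctrl.hold(seconds).
- ctrl.solve_ik(position, orientation): joint angles nearest the present ones, or None.
- sensors.read_state(): the state.
- optics.grab_frame(name): name is "side" or "top"; returns (picture, depth): 420x560x3 uint8, red, green, blue; 420x560 float32, mm along the optical axis (not along the pixel's ray), 0 where there is no reading.
- optics.camera_params(name): a dict with "mtx" (3x3 intrinsics, pixels), "R" (3x3) and "t" (3): a world point X has camera coordinates R X + t. Camera axes: x right, y down, z forward; pixel columns grow to the right and rows downward; lengths in mm; the calibration is good to about 2 mm. A picture is of the moment at which its call begins. camera_params takes no time and is no camera call.
A pose or a line that the arm cannot do raises ctrl.MotionError and nothing moves.
- ctrl.finish_job(): hands the job in, once; it reports no verdict.
The state is a dict: "t": time; "q": joint angles; "qvel": joint speeds; "tau": joint torques, N m; "eef_pos": TCP position; "eef_rot": TCP orientation; "force": force on the tool from outside, world axes, zero at the start; "wrist_torque": the same for the moment, N m; "grip_width": finger opening in mm.
Only numpy, scipy, OpenCV 4.12 (cv2) and the standard library are available. Lean on these libraries where they do the work, as an engineer would, in place of code of your own. Each camera call takes 0.05 s, during which the arm holds its last target. There are 200 camera calls.

## Working session

There is one attempt and no reset: what is moved stays moved. The work goes in short steps, each a Python script; the robot and the scene stay as the last script left them, time stands still between calls to the robot, and variables do not carry over. Pictures are saved under pics/ and viewed, about 8 in all and at most 12, crops included, and the job is handed in when it is done.

```bash
mkdir -p pics; ls; python3 - <<'E'
from plant import ctrl,sensors,optics
import cv2,numpy as np
for n in("top","side"):
    p,d=optics.grab_frame(n); cv2.imwrite(f"pics/{n}0.png",p[:,:,::-1]); np.savez(f"{n}0.npz",p=p,d=d)
    c=optics.camera_params(n); print(n,c["mtx"].round(1).tolist(),c["R"].round(3).tolist(),c["t"].round(1).tolist())
print(ctrl.tcp_to_tips,sensors.read_state()["t"])
E
```

```text
pics
top [[504.0, 0.0, 276.7], [0.0, 504.0, 211.4], [0.0, 0.0, 1.0]] [[-0.049, -0.999, -0.005], [-0.975, 0.049, -0.215], [0.215, -0.006, -0.977]] [29.5, 574.1, 1022.7]
side [[470.3, 0.0, 277.3], [0.0, 470.3, 220.4], [0.0, 0.0, 1.0]] [[0.999, -0.044, 0.023], [-0.002, -0.505, -0.863], [0.049, 0.862, -0.505]] [-564.1, 47.2, 1160.3]
25.0 0.1
```

View pics/top0.png

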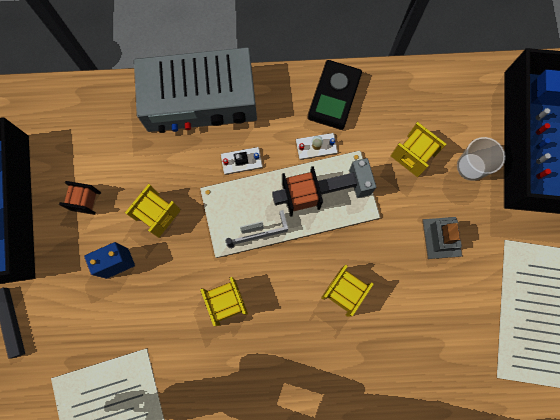

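View pics/side0.png

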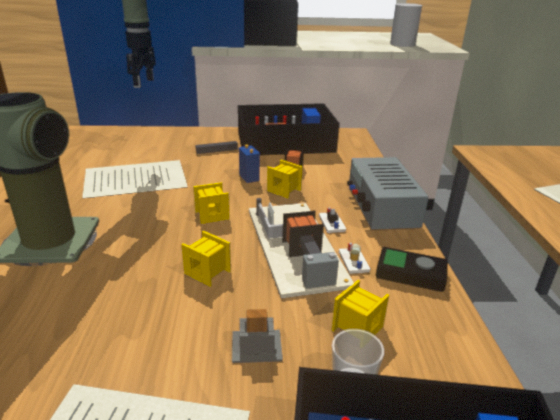

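The top view shows the board with corners near (205,188), (362,152), (380,215) and (216,257), and its open core end at about (280,197). The copper coil is at (302,190), the catch pivot at (230,242) and the wedge at (452,231) in its stand. The side view agrees, with the wedge at (258,320).

```bash
cat > h.py <<'E'
import numpy as np,cv2
from plant import ctrl,sensors,optics
def cloud(n,pd=None):
    p,d=pd if pd is not None else optics.grab_frame(n)
    c=optics.camera_params(n); v,u=np.mgrid[:420,:560]
    K=c["mtx"]; X=np.stack([(u-K[0,2])/K[0,0]*d,(v-K[1,2])/K[1,1]*d,d],-1)
    W=(X-c["t"])@c["R"]; W[d==0]=np.nan
    return p,W
def rect(pts):
    (c,s,a)=cv2.minAreaRect(np.float32(pts)[:,:2]); return np.round(c,1),np.round(s,1),round(a,1)
def big(m):
    n,l,s,_=cv2.connectedComponentsWithStats(m.astype(np.uint8)); return l==1+np.argmax(s[1:,4])
E
python3 - <<'E'
from h import *
f=np.load("top0.npz"); p,W=cloud("top",(f["p"],f["d"]))
z=W[...,2]; hsv=cv2.cvtColor(p,cv2.COLOR_RGB2HSV)
print("table z",np.nanmedian(z[280:300,380:500]))
v,u=np.mgrid[:420,:560]
def box(a,b,c,d): return (u>=a)&(u<b)&(v>=c)&(v<d)
wh=(hsv[...,1]<60)&(hsv[...,2]>120)&box(195,390,145,265)&(abs(z-12)<6)
wb=big(cv2.morphologyEx(wh.astype(np.uint8),cv2.MORPH_OPEN,np.ones((3,3))))
print("board z",np.nanmedian(z[wb]),rect(W[wb]))
r=box(418,470,210,265)
for lo,hi in((70,90),(44,56),(2,9)):
    m=r&(z>lo)&(z<hi); print("stand",lo,m.sum(),np.nanmedian(z[m]),rect(W[m]))
c=np.nanmean(W[wb],0)
m=box(270,335,160,222)&(z>84)&(z<100); print("coil",m.sum(),np.nanmedian(z[m]),rect(W[m]))
m=box(340,385,150,200)&(z>65)&(z<92); print("block",m.sum(),np.nanmedian(z[m]),rect(W[m]))
m=box(200,300,205,255)&(z>35)&(z<75); print("cheek/arm",m.sum(),rect(W[m]))
f=np.load("side0.npz"); p,W=cloud("side",(f["p"],f["d"])); z=W[...,2]
r=box(230,290,300,365)
m=r&(z>70)&(z<90); print("side wedge",m.sum(),np.nanmedian(z[m]),rect(W[m]))
m=box(270,335,200,260)&(z>84)&(z<100); print("side coil",m.sum(),np.nanmedian(z[m]),rect(W[m]))
hs=cv2.cvtColor(p,cv2.COLOR_RGB2HSV)
m=(hs[...,1]<60)&(hs[...,2]>110)&box(240,360,190,300)&(abs(z-12)<6); m=big(m);print("side board",rect(W[m]))
t=cv2.imread("pics/top0.png")
o=np.hstack([cv2.resize(t[145:265,195:390],None,fx=2.9,fy=2.9,interpolation=2),cv2.resize(t[205:270,413:475],(230,348),interpolation=2)])
cv2.imwrite("pics/crop1.png",o)
E
```

```text
table z 0.06999315049077497Traceback (most recent call last):
  File "<stdin>", line 9, in <module>
  File "h.py", line 10, in rect
    (c,s,a)=cv2.minAreaRect(np.float32(pts)[:,:2]); return np.round(c,1),np.round(s,1),round(a,1)
            ~~~~~~~~~~~~~~~^^^^^^^^^^^^^^^^^^^^^^^
cv2.error: OpenCV(4.12.0) /io/opencv/modules/imgproc/src/convhull.cpp:143: error: (-215:Assertion failed) total >= 0 && (depth == CV_32F || depth == CV_32S) in function 'convexHull'
```

```bash
sed -i 's/np.float32(pts)\[:,:2\]/np.ascontiguousarray(pts[:,:2],dtype=np.float32)/' h.py
cat > m.py <<'E'
from h import *
f=np.load("top0.npz"); p,W=cloud("top",(f["p"],f["d"]))
z=W[...,2]; hsv=cv2.cvtColor(p,cv2.COLOR_RGB2HSV)
v,u=np.mgrid[:420,:560]
def box(a,b,c,d): return (u>=a)&(u<b)&(v>=c)&(v<d)
wh=(hsv[...,1]<60)&(hsv[...,2]>120)&box(195,390,145,265)&(abs(z-12)<6)
wb=big(cv2.morphologyEx(wh.astype(np.uint8),cv2.MORPH_OPEN,np.ones((3,3))))
print("board z",np.nanmedian(z[wb]),rect(W[wb]))
r=box(418,470,210,265)
for lo,hi in((70,90),(44,56),(2,9)):
    m=r&(z>lo)&(z<hi); print("stand",lo,m.sum(),np.nanmedian(z[m]),rect(W[m]))
m=box(270,335,160,222)&(z>84)&(z<100); print("coil",m.sum(),np.nanmedian(z[m]),rect(W[m]))
m=box(340,385,150,200)&(z>65)&(z<92); print("block",m.sum(),np.nanmedian(z[m]),rect(W[m]))
m=box(200,300,205,255)&(z>35)&(z<75); print("cheek/arm",m.sum(),rect(W[m]))
f=np.load("side0.npz"); p,W=cloud("side",(f["p"],f["d"])); z=W[...,2]
r=box(230,290,300,365)
m=r&(z>70)&(z<90); print("side wedge",m.sum(),np.nanmedian(z[m]),rect(W[m]))
m=box(270,335,200,260)&(z>84)&(z<100); print("side coil",m.sum(),np.nanmedian(z[m]),rect(W[m]))
hs=cv2.cvtColor(p,cv2.COLOR_RGB2HSV)
m=(hs[...,1]<60)&(hs[...,2]>110)&box(240,360,190,300)&(abs(z-12)<6); m=big(m);print("side board",rect(W[m]))
t=cv2.imread("pics/top0.png")
o=np.hstack([cv2.resize(t[145:265,195:390],(565,348),interpolation=2),cv2.resize(t[205:270,413:475],(230,348),interpolation=2)])
cv2.imwrite("pics/crop1.png",o)
E
python3 m.py
```

```text
board z 12.22257213872075 (array([605.9, -28.4]), array([165.1, 379.1]), 10.9)
stand 70 212 80.4428544237763 (array([ 509.6, -365.6]), array([36.4, 23.2]), 1.7)
stand 44 357 49.857931606479504 (array([ 509.3, -365.5]), array([62.1, 49. ]), 2.2)
stand 2 813 4.24297914870251 (array([ 510.9, -371.3]), array([115.9, 129.7]), 83.7)
coil 594 86.39183397419453 (array([618.6, -54.5]), array([80.5, 70.1]), 11.1)
block 657 77.58594979577461 (array([ 641. , -173.5]), array([71.2, 71.1]), 10.3)
cheek/arm 514 (array([557.6,  34.4]), array([ 60.6, 173.7]), 12.5)
side wedge 255 79.97447988145231 (array([ 510.4, -368.3]), array([33.7, 28.2]), 0.4)
side coil 327 88.0579553564202 (array([ 629.5, -112.2]), array([ 80.1, 182.1]), 10.5)
side board (array([606.3, -33. ]), array([164.3, 380.5]), 10.9)
```

View pics/crop1.png

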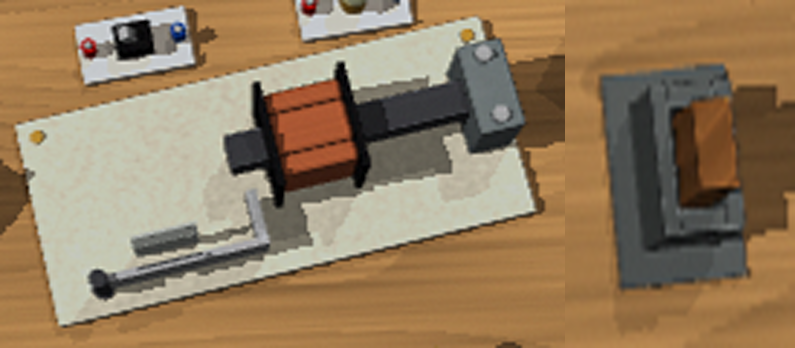

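Top-view sizes match the given ones: board 165x379, coil 80x70, wedge 36x23 with its top at about 80, rim at 50. The crop shows the cheek at (165,238), the catch closed with its hook at (255,205), and the wedge seated in its stand. I'll check the cheek position in the board frame, then grasp the wedge.

```bash
cat >> h.py <<'E'
a0=np.radians(10.9)
BX=np.array([-np.sin(a0),np.cos(a0)]); BY=-np.array([np.cos(a0),np.sin(a0)])
O=np.array([605.9,-28.4])+15*BX-7.5*BY
def b2w(x,y,z): return np.r_[O+x*BX+y*BY,z]
def w2b(W): return np.stack([(W[...,:2]-O)@BX,(W[...,:2]-O)@BY,W[...,2]],-1)
def R(deg):
    a=np.radians(deg); c,s=np.cos(a),np.sin(a); return np.array([[-s,c,0],[c,s,0],[0,0,-1.]])
def st(*k):
    s=sensors.read_state(); print("t",round(s["t"],1),"pos",s["eef_pos"].round(1) if hasattr(s["eef_pos"],"round") else s["eef_pos"],"F",np.round(s["force"],1),"grip",round(s["grip_width"],1),*k); return s
E
python3 - <<'E'
from h import *
f=np.load("top0.npz"); p,W=cloud("top",(f["p"],f["d"])); B=w2b(W)
sel=lambda x0,x1,y0,y1,z0,z1: B[(B[...,0]>x0)&(B[...,0]<x1)&(B[...,1]>y0)&(B[...,1]<y1)&(B[...,2]>z0)&(B[...,2]<z1)]
for n,s in(("cheek",sel(45,115,36,56,40,75)),("arm",sel(30,120,60,85,40,75)),("core tip",sel(0,35,-20,20,55,75)),("block",sel(-215,-150,-45,45,72,82)),("coil",sel(-100,3,-50,50,84,100))):
    print(n,len(s),np.percentile(s,[2,50,98],axis=0).round(1).tolist() if len(s) else "")
print(b2w(80,63.5,12))
for d in(92,-88):
    q=ctrl.solve_ik([509.6,-366,200],R(d)); print(d,q)
for d in(10.9,190.9): print(d,ctrl.solve_ik(b2w(80,63.5,200),R(d)),ctrl.solve_ik(b2w(-43,0,200),R(d+90)))
E
```

```text
cheek 126 [[56.9, 44.5, 41.2], [80.5, 49.1, 56.1], [104.2, 52.3, 64.3]]
arm 144 [[32.3, 65.9, 41.0], [73.7, 70.6, 51.1], [118.2, 73.2, 64.7]]
core tip 120 [[0.6, -11.7, 58.3], [10.5, 1.1, 65.3], [20.3, 13.3, 68.6]]
block 467 [[-198.0, -33.0, 73.1], [-179.7, 0.8, 78.1], [-164.6, 34.2, 81.5]]
coil 594 [[-77.3, -35.2, 84.1], [-42.0, 1.4, 86.4], [-8.2, 36.9, 94.9]]
[532.946245   54.2967329  12.       ]
92 [-7.60668731e-01  3.63360451e-01  1.46224685e+00 -4.44089210e-16
  1.31598535e+00 -2.36637164e+00]
-88 [-7.60668731e-01  3.63360451e-01  1.46224685e+00 -4.44089210e-16
  1.31598535e+00  7.75221011e-01]
10.9 [-6.00820456e-02  1.77452481e-01  1.69783414e+00 -4.44089210e-16
  1.26630603e+00 -2.50322934e-01] [-2.27112031e-01  3.50361424e-01  1.47974474e+00 -4.44089210e-16
  1.31148649e+00 -1.98814925e+00]
190.9 None [-2.27112031e-01  3.50361424e-01  1.47974474e+00 -4.44089210e-16
  1.31148649e+00  1.15344341e+00]
```

```bash
python3 - <<'E'
from h import *
ctrl.gripper_to(60,force=100)
ctrl.move_ptp([509.6,-366,180],R(-88))
print(ctrl.move_l([509.6,-366,83],vel=120,threshold=8)); st()
ctrl.gripper_to(10,force=100); s=st("gripped")
if s["grip_width"]>18:
    ctrl.move_l([509.6,-366,210],vel=150); st("up")
    p,W=cloud("top"); cv2.imwrite("pics/lift.png",p[:,:,::-1])
    p,W=cloud("side"); cv2.imwrite("pics/lift_s.png",p[180:400,150:430,::-1])
E
```

```text
False
t 4.9 pos [ 510.3 -366.6   84. ] F [-0.1 -0.4  0.7] grip 59.9
t 5.3 pos [ 510.3 -366.6   84.3] F [ 0.5 -0.2  4.5] grip 20.0 gripped
t 6.3 pos [ 508.9 -365.3  208.4] F [ 0.5  0.4 -0.7] grip 20.0 up
```

View pics/lift_s.png

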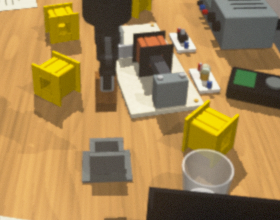

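The wedge hangs straight in the jaws at crop (107,88), and the stand's pocket is empty. Next I push it into the gap.

```bash
python3 - <<'E'
from h import *
ctrl.move_ptp(b2w(80,62.5,210),R(10.9)); st()
print(ctrl.move_l(b2w(80,62.5,146),vel=120,threshold=10)); st()
print(ctrl.move_l(b2w(80,62.5,118),vel=50,threshold=15)); st()
for z in (110,104,98,94,91,88):
    h=ctrl.move_l(b2w(80,62.5,z),vel=40,threshold=28); s=st(h)
    if h: break
p,W=cloud("top"); cv2.imwrite("pics/in_t.png",cv2.resize(p[145:265,195:390,::-1],None,fx=2,fy=2))
p,W=cloud("side"); cv2.imwrite("pics/in_s.png",cv2.resize(p[180:300,210:370,::-1],None,fx=3,fy=3))
E
python3 -c "
import cv2,numpy as np
a=cv2.imread('pics/in_t.png');b=cv2.imread('pics/in_s.png');c=np.zeros((600,480,3),np.uint8);c[:240,:390]=a;c[240:]=b;cv2.imwrite('pics/in.png',c)"
```

```text
t 8.0 pos [534.3  53.7 210. ] F [ 0.6 -0.1 -0.7] grip 20.0
False
t 8.7 pos [534.5  54.2 146.4] F [ 0.5 -0.2 -0.7] grip 20.3
False
t 9.4 pos [534.1  54.5 117.9] F [ 1.6  0.2 -1.1] grip 20.1
t 9.7 pos [534.2  54.4 109.9] F [ 3.1 -0.5 -1.1] grip 19.6 False
t 10.0 pos [533.3  54.2 104.2] F [-1.3 -2.   5.1] grip 19.9 False
t 10.3 pos [532.8  54.2  97.7] F [-3.3 -2.4  4.1] grip 20.2 False
t 10.6 pos [532.7  54.3  93.2] F [-2.4 -2.4  0.2] grip 20.1 False
t 10.8 pos [532.8  54.4  91.2] F [-5.5 -3.1  7.6] grip 19.9 False
t 11.1 pos [532.9  54.4  91.1] F [-12.8  -2.1  25.8] grip 20.0 False
```

View pics/in.png

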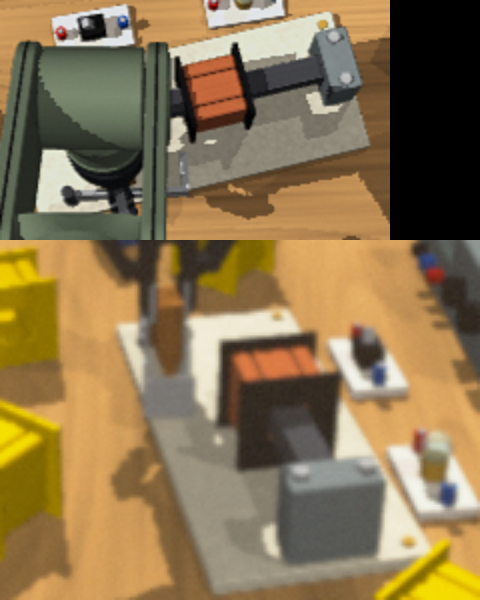

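The wedge hit a hard stop at TCP z 91.1, which is the predicted height, and the side view shows it standing between cheek and catch. I'll release it, move clear and check with both cameras.

```bash
python3 - <<'E'
from h import *
ctrl.move_l(b2w(80,62.5,91.5),vel=40)
ctrl.gripper_to(50); ctrl.move_l(b2w(80,62.5,200),vel=200)
ctrl.gripper_to(85)
ctrl.move_ptp(b2w(-43,0,230),R(190.9+90)); st()
ctrl.move_ptp(b2w(-180,0,260),R(190.9+90)); st()
p,W=cloud("top"); B=w2b(W); cv2.imwrite("pics/rel.png",cv2.resize(p[145:265,195:390,::-1],None,fx=3,fy=3))
sel=lambda x0,x1,y0,y1,z0,z1: B[(B[...,0]>x0)&(B[...,0]<x1)&(B[...,1]>y0)&(B[...,1]<y1)&(B[...,2]>z0)&(B[...,2]<z1)]
s=sel(40,120,40,90,78,110); print("wedge top",len(s),np.median(s[:,2]),rect(s))
s=sel(-100,10,-50,50,84,100); print("coil",len(s),rect(s))
s=sel(0,60,20,110,40,60);print("hook",len(s),np.percentile(s,[2,50,98],axis=0).round(1).tolist() if len(s) else "")
E
```

```text
t 14.2 pos [618.3 -54.2 229.8] F [-0.3 -0.2  0.1] grip 85.1
t 14.8 pos [ 644.3 -189.3  259.8] F [-0.6  0.2 -1.1] grip 85.2
wedge top 190 88.54855582762715 (array([79.6, 63. ]), array([35.9, 22.8]), 0.6)
coil 568 (array([-43. ,   0.1]), array([70.2, 80.2]), 0.1)
hook 157 [[2.1, 48.7, 42.5], [15.6, 86.3, 50.1], [58.7, 96.1, 57.9]]
```

View pics/rel.png

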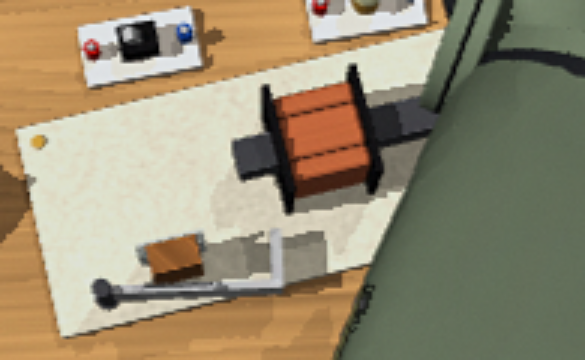

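The wedge is home: its top is at z 88.5 and its centre at (79.6, 63.0). The hook, near crop pixel (276,260), has swung clear of the coil. The coil is at x -43, so I grip it lengthwise across both end plates above the core.

```bash
python3 - <<'E'
from h import *
r=R(190.9+90)
ctrl.move_ptp(b2w(-43,0,170),r)
ctrl.move_l(b2w(-43,0,105),vel=120,threshold=8)
h=ctrl.move_l(b2w(-43,0,78),vel=40,threshold=5); s=st(h)
z=s["eef_pos"][2]
zg=max(z+7,84)
ctrl.move_l(b2w(-43,0,zg),vel=60); st()
ctrl.gripper_to(60,force=40); st("grip")
p,W=cloud("side"); cv2.imwrite("pics/cg.png",cv2.resize(p[160:300,210:370,::-1],None,fx=3,fy=3))
E
```

```text
t 17.0 pos [617.7 -54.2  77.1] F [-0.2  0.2  3.4] grip 84.8 True
t 17.2 pos [618.9 -54.6  84.4] F [ 0.5 -0.3 -0.2] grip 85.2
t 17.5 pos [618.6 -54.6  84.1] F [ 0.8 -0.4  1. ] grip 69.4 grip
```

View pics/cg.png

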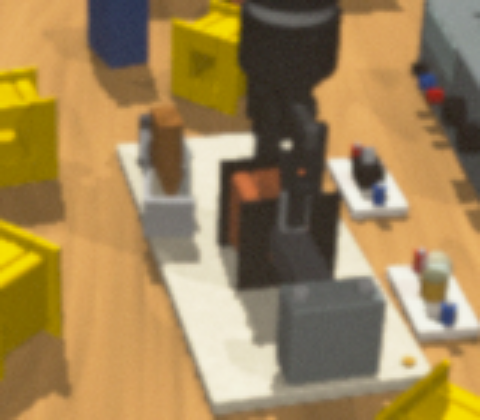

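The jaws are closed at 69.4 mm on the end plates, just above the core, and the wedge still stands. Next I slide the coil along the core, watching the force.

```bash
python3 - <<'E'
from h import *
z=84.5
ok=True
for x,y in((-20,-.5),(10,-1.5),(40,-1.5),(70,-1.5),(98,-8)):
    h=ctrl.move_l(b2w(x,y,z),vel=50,threshold=15); s=st(x,h, w2b(np.array(s0["eef_pos"])).round(1) if (s0:=sensors.read_state()) else "")
    if h: ok=False;break
if ok:
    ctrl.hold(.3); ctrl.gripper_to(85); st("rel")
    ctrl.move_l(b2w(98,-8,200),vel=120); ctrl.move_ptp(b2w(-180,0,260),R(190.9+90)); st()
p,W=cloud("top"); B=w2b(W); cv2.imwrite("pics/end.png",cv2.resize(p[145:265,195:390,::-1],None,fx=3,fy=3))
sel=lambda x0,x1,y0,y1,z0,z1: B[(B[...,0]>x0)&(B[...,0]<x1)&(B[...,1]>y0)&(B[...,1]<y1)&(B[...,2]>z0)&(B[...,2]<z1)]
s=sel(40,120,46,90,78,110); print("wedge top",len(s),np.median(s[:,2]),rect(s))
s=sel(0,160,-70,45,84,100); print("coil",len(s),np.percentile(s[:,2],[50,98]),rect(s))
E
```

```text
t 18.2 pos [614.1 -30.3  84.1] F [0.3 1.9 0.1] grip 69.0 -20 False [-18.4  -0.2  84.1]
t 18.9 pos [609.7  -1.9  84.2] F [ 0.3 -0.1 -3.6] grip 69.5 10 False [10.3 -1.3 84.2]
t 19.7 pos [604.4  27.4  84.6] F [ 0.6  0.7 -4.8] grip 69.3 40 False [40.  -1.6 84.6]
t 20.4 pos [598.7  56.8  84.5] F [-0.8 -0.5 -3.5] grip 69.3 70 False [70.1 -1.6 84.5]
t 21.2 pos [599.7  85.6  84.5] F [ 0.1 -0.8 -5. ] grip 69.0 98 False [98.1 -8.  84.5]
t 21.8 pos [600.6  85.4  85.5] F [ 0.3 -0.1 -0.4] grip 84.6 rel
t 24.0 pos [ 644.2 -187.5  259.1] F [-0.3 -0.9 -0.1] grip 85.2
wedge top 194 88.47813053124055 (array([79.5, 63.2]), array([35.9, 22.5]), 0.8)
coil 562 [86.59881247 95.38744568] (array([98.5, -7.9]), array([70.3, 79.5]), 0.2)
```

View pics/end.png

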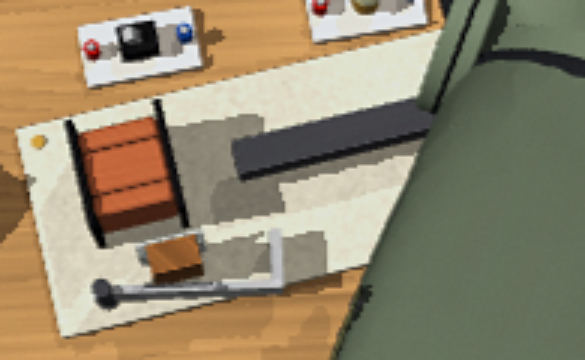

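The coil stands upright at board (98.5, -7.9), clear of the core. The wedge and the open catch have not moved, and the arm is clear.

```bash
python3 -c "
from plant import ctrl
ctrl.finish_job()"
```

```text
the job is handed in; nothing more can be done
```

The job is done and handed in after about 24 s on the robot's clock; it gave no verdict.

- **Wedge:** I pushed it home between cheek and catch until it met the board. In the last top view its top is at z 88.5 mm (88 expected) and its centre at board (79.5, 63.2) mm, with its place at (80, 63.5). The catch is open, with its hook swung clear of the coil's side. I judged this from the picture and hook points and did not compute the joint angle.
- **Coil:** I gripped it lengthwise across both end plates and slid it off the core without tipping it. In the last view its top outline measures 70.3 x 79.5 mm, which fits upright, and its centre is at board (98.5, -7.9) mm. It is clear of the core and within the board's edge.
- **Other apparatus:** The switch module looks unmoved in the last crop, as does the visible part of the lamp module. I did not measure them or the battery afterwards, but the arm passed high over everything else.
- **Disagreements:** The two cameras differed by about 4.6 mm on the board's position along its length. I used the top view throughout, and it matched the cheek, core tip, clamp block and coil. The gripper read 20 mm on the 22 mm wedge, but the hold did not slip.

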